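# Load the juice reader and latch its tray

## Task

Stand the sample pot with the yellow lid in the round well of the juice reader's open tray, then push the tray in by its blue front until its push-push latch catches, let go and make sure that it stays in with the pot upright in its well. Push gently: use no more force on the tray than it takes to feel it come up against its cushioned end (never above 20 N). Leave the pot with the blue lid, the lemon and the squeezer where they are.

Things in the scene. Friction and masses are not known exactly. Their poses are not given: they have to be found in the camera images.
- lemon_pot_mid (a point): Centre, half-way up, of the sample pot to load: round, white, 38 mm in diameter and 36 mm high, with a yellow lid 40 mm wide and 12 mm thick on it, 48 mm high in all, 50 to 100 g. It stands upright on the table, this point 24 mm above its base; z up. It can be gripped from above.
- vinegar_pot_mid (a point): Centre, half-way up, of a like pot of the same sizes with a blue lid. Not to be used; leave it alone. The two pots may stand either way round.
- reader: The juice reader: a white bench instrument fixed to the table, 190 mm wide, 230 deep, 85 high in front (99 over the grey console, from 140 mm behind its face). Origin: foot of the middle of its front face. x points into the housing, the way the tray is pushed, y left, z up. Its opening is 106 mm wide, the upper edge 70 mm above the table.
- tray (a joint): Push-in of the tray, m: 0 = out (start). A spring pushes it out, 3 N at 0, 6 N at 0.1; drag 20 N per m/s. It rests latched at 0.090 to 0.118 (hidden, new each time). It catches if pushed 7 mm past that; at 8 mm it meets a cushion, 8 N per mm: push until 11 to 15 N in all, let go, it comes back 8 mm and stays. Let go sooner: it slides out. Pushed again when latched: it is freed.
- panel_front (a point): Middle of the outer face of the tray's blue front panel, moving with the tray: an upright plate 94 mm wide, 8 mm thick, from 5 to 55 mm above the table, this point 30 mm up. Axes as the reader's (x into the housing). Tray out: it stands 138 mm before the housing's face; latched 20 to 48 mm.
- well (a point): Centre of the floor of the round well in the black tray, moving with the tray: 44 mm in diameter with a chamfered edge, 10 mm deep; its floor is 12 mm, the tray's flat top 22 mm above the table. It lies 62 mm behind the panel's outer face. The tray is 84 mm wide, without side walls. Axes as the reader's. The pot stands in it on its base.
- lemon_center (a point): Centre of a yellow lemon standing on the table, 58 mm across and 65 mm high. Leave it alone.
- squeezer: Glass lemon squeezer, a 132 mm wide dish with a 56 mm high ribbed cone and a short tab handle, origin at the centre of its base. Leave it alone.
There are look-alikes about, which are no part of the job. Leave any pink or red look-alike of the part that bears lemon_pot_mid alone.

How it is judged:
By the outcome, as a careful person would: the job done as asked, in the order asked, and still so for the second after the job is handed in, with the robot touching nothing.
It also fails if it takes over 58 s, if anything falls off the work surface, if the arm or the gripper's body presses on something with over 40 N, if the wrist force passes 120 N, or if a joint passes its speed limit or range.

## Robot

A 6-joint arm with a two-finger parallel gripper is mounted at the origin on the work surface. World frame = base frame: x ahead of the robot, y to its left, z up, the work surface at z = 0. Lengths are in m, angles in rad, forces in N, time in s.
With the tool pointing down it reaches from about 0.375 to 0.9 m from the base axis. Payload 3.1 kg.
Tool frame: the origin (TCP) lies where the fingers leave the gripper's body, on its centre line; the fingertips stand 73 mm ahead of it and the grasp point (between the pads) lies 54 mm ahead of it; z points along the fingers, y is the direction in which the jaws open and shut (so a half turn about z gives the same grasp; the last joint's range is limited). The gripper opens to 85 mm and grips with 20 to 120 N. Pads are 22 mm wide; open, the fingers measure 114 mm over their backs; the gripper's body (76 mm by 85 mm) begins 54 mm behind the grasp point. The pads swing forward as they close: fully open they stand 13 mm farther back than shut.
Start: joints at [1.022, 0.527, 1.433, -0, 1.181, -0.178], TCP at [0.226, 0.583, 0.304] pointing down, gripper open.
Joint ranges: [-3.08, 3.08], [-0.75, 2.2], [0.22, 2.44], [-1.43, 4.57], [0, 2.65], [-2.85, 2.85]. Speed limits (rad/s): [2.79, 2.79, 3.14, 3.14, 3.14, 3.14].

## Interface

Orientations are given as a unit quaternion [w, x, y, z].
In Python, from cell import * gives the robot as it stands.
- The arm moves only by the shell command python3 -m inch 'ROWS' [FORCE]. ROWS is JSON, a list of rows, each an object with "claw": the opening in per cent of the stroke, from 0 (shut) to 100 (fully open); "delta_pos": the shift along the tool's x, y, z in m, a list of three; "turn": the turn, a rotation vector about the tool's x, y, z in degrees, a list of three. In form: [{"claw": claw, "delta_pos": [x, y, z], "turn": [rx, ry, rz]}, ...]. A call has 1 to 20 rows; each row is the pose to reach, as a shift and turn from the pose commanded when the call began, along the tool's axes at that moment; what a row does not reach only later rows make up. A row lasts 1/12 s, in which the tool goes at most 41.7 mm and 7.16 degrees, less where a joint would pass 70% of its speed; a pose out of reach is approached as far as the arm can. A call with a gripper value outside its range is refused whole. The fingers move at their own pace and stop on an object; FORCE is the grip in N (left out, the last holds). Time passes only in rows, so rows that repeat a pose let the fingers close. It gives the time, the measured TCP pose, the force and the opening at its end, in the units of the state.
- read_state(): the state, without advancing time (a new reading comes with each control period).
- capture(name): name is "side" or "top"; returns the picture (420x560x3 uint8, red, green, blue); there is no depth.
- get_calibration(name): a dict with "K" (3x3 intrinsics, pixels), "extrinsics" (4x4, takes a point from camera to world coordinates). Camera axes: x right, y up, looking along -z (the intrinsics and any distortion apply to the point x, -y, -z); pixel columns grow to the right and rows downward; lengths in m; the calibration is good to about 2 mm. A picture is of the moment at which its call begins. get_calibration takes no time and is no camera call.
- job_done(): hands the job in, once; it reports no verdict.
The state is a dict: "time": time; "joints": joint angles; "qd": joint speeds; "joint_torque": joint torques, N m; "position": TCP position; "tool_rot": TCP orientation; "contact_force": force on the tool from outside, world axes, zero at the start; "wrist_torque": the same for the moment, N m; "grip_width": opening from 0.0 (shut) to 1.0 (fully open).
Only numpy, scipy, OpenCV 4.12 (cv2) and the standard library are available. Lean on these libraries where they do the work, as an engineer would, in place of code of your own. Each camera call takes 0.05 s, during which the arm holds its last target. There are 200 camera calls.

## Working session

There is one attempt and no reset: what is moved stays moved. The work goes in short steps, Python scripts to look and compute and a shell command to move; the robot and the scene stay as the last step left them, time stands still between calls to the robot, and variables do not carry over. Pictures are saved under pics/ and viewed, on a budget of 10 in all, crops included, one or two more only if the job needs it, and the job is handed in when it is done.

```bash
mkdir -p pics; ls
python3 - <<'E'
from cell import *
import cv2,numpy as np
for n in("top","side"):
    cv2.imwrite(f"pics/{n}0.png",capture(n)[:,:,::-1]); c=get_calibration(n); print(n,{k:np.round(v,4).tolist() if not isinstance(v,str) else v for k,v in c.items()})
print(read_state())
E
```

```text
pics
top {'K': [[480.8886, 0.0, 277.0869], [0.0, 480.8886, 208.6892], [0.0, 0.0, 1.0]], 'extrinsics': [[0.0114, 0.9972, -0.0732, 0.4355], [-0.9999, 0.0118, 0.0044, -0.0025], [0.0052, 0.0732, 0.9973, 1.1363], [0.0, 0.0, 0.0, 1.0]]}
side {'K': [[539.3012, 0.0, 285.9842], [0.0, 539.3012, 209.9727], [0.0, 0.0, 1.0]], 'extrinsics': [[0.8584, 0.2838, -0.4273, -0.0414], [-0.5129, 0.4849, -0.7084, -0.9515], [0.0061, 0.8273, 0.5618, 0.8201], [0.0, 0.0, 0.0, 1.0]]}
{'time': 0.1, 'joints': array([ 1.02250362e+00,  5.28366408e-01,  1.43376480e+00, -2.25607719e-05,
        1.18141855e+00, -1.78524949e-01]), 'qd': array([ 1.50825437e-03, -1.18720226e-03, -3.36621171e-03, -7.09384681e-04,
        3.55195179e-05,  1.11868272e-03]), 'joint_torque': array([ 1.91263052e-04, -4.43303955e+01, -1.78586411e+01, -1.95500552e-04,
        3.98400807e-03, -2.44686430e-05]), 'position': array([0.22559905, 0.5823236 , 0.3030385 ]), 'tool_rot': array([-3.38087878e-04,  1.83828085e-01,  9.82957923e-01, -9.18351031e-04]), 'contact_force': array([ 0.38372597, -0.41864797,  0.61852005]), 'wrist_torque': array([-0.00589346, -0.03672161,  0.03825324]), 'grip_width': 1.0027754071207469}
```

View pics/top0.png

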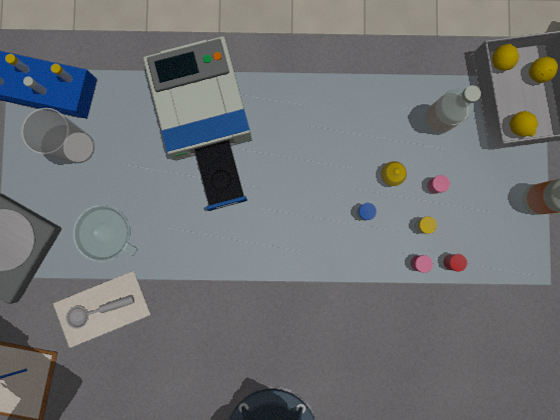

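View pics/side0.png

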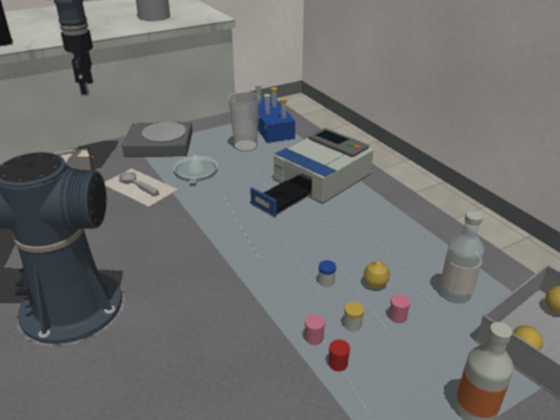

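The top view shows the yellow-lid pot at (428,225) and the blue-lid pot at (367,212). The tray runs from its panel at about (225,203) to the housing at (215,148), with the well near (221,178). In the side view the pot is at (354,315) and the panel at (263,202).

```bash
cat > h.py <<'E'
from cell import *
import cv2,numpy as np
def ray(n,uv):
    c=get_calibration(n);K=np.array(c["K"]);E=np.array(c["extrinsics"])
    p=np.linalg.inv(K)@[uv[0],uv[1],1]; return E[:3,3],E[:3,:3]@[p[0],-p[1],-p[2]]
def onz(n,uv,z):
    o,d=ray(n,uv); return o+d*(z-o[2])/d[2]
def proj(n,P):
    c=get_calibration(n);K=np.array(c["K"]);E=np.array(c["extrinsics"])
    q=E[:3,:3].T@(np.array(P)-E[:3,3]); p=K@[q[0],-q[1],-q[2]]; return p[:2]/p[2]
def tri(uv1,uv2):
    A=np.zeros((3,3));b=np.zeros(3)
    for n,uv in(("top",uv1),("side",uv2)):
        o,d=ray(n,uv);d=d/np.linalg.norm(d);M=np.eye(3)-np.outer(d,d);A+=M;b+=M@o
    return np.linalg.solve(A,b)
def blobs(img,lo,hi,amin=20):
    h=cv2.cvtColor(img,cv2.COLOR_RGB2HSV);m=cv2.inRange(h,lo,hi)
    n,l,s,c=cv2.connectedComponentsWithStats(m); return [(s[i].tolist(),c[i].round(1).tolist(),np.argwhere(l==i)[:,::-1]) for i in range(1,n) if s[i][4]>=amin]
E
python3 - <<'E'
from h import *
t=cv2.imread("pics/top0.png")[:,:,::-1].copy();s=cv2.imread("pics/side0.png")[:,:,::-1].copy()
for n,im in(("top",t),("side",s)):
    print(n,"yel");[print(b[0],b[1]) for b in blobs(im,(18,120,80),(32,255,255))]
    print(n,"blu");[print(b[0],b[1]) for b in blobs(im,(100,140,50),(125,255,255))]
    if n=="top":
        for b in blobs(im,(100,110,40),(125,255,255),60):
            if 150<b[1][0]<260:
                r=cv2.minAreaRect(b[2].astype(np.float32)); box=cv2.boxPoints(r)
                print("box",box.round(1).tolist(),[onz("top",p,.055 if b[1][1]>180 else .085)[:2].round(4).tolist() for p in box])
        g=cv2.cvtColor(im,cv2.COLOR_RGB2GRAY)
        m=(g<45).astype(np.uint8)
        n_,l,st,c=cv2.connectedComponentsWithStats(m)
        i=l[170,205]; print(st[i],c[i]); 
        box=cv2.boxPoints(cv2.minAreaRect(np.argwhere(l==i)[:,::-1].astype(np.float32))); print([onz("top",p,.022)[:2].round(4).tolist() for p in box])
c=cv2.resize(t[30:220,130:265],None,fx=4,fy=4,interpolation=cv2.INTER_CUBIC)[160:760]
cv2.imwrite("pics/crop_tray.png",cv2.convertScaleAbs(c,alpha=1.7)[:,:,::-1])
E
```

```text
top yel
[494, 44, 25, 26, 492] [506.2, 56.3]
[6, 54, 11, 10, 86] [11.0, 58.7]
[531, 56, 27, 27, 505] [544.8, 68.5]
[51, 64, 11, 10, 83] [56.2, 68.5]
[512, 111, 26, 26, 505] [524.9, 123.5]
[382, 162, 24, 24, 470] [393.4, 173.4]
[419, 217, 17, 17, 231] [427.2, 224.6]
top blu
[0, 51, 97, 68, 3807] [47.3, 86.2]
[162, 109, 87, 43, 1815] [204.9, 130.0]
[206, 196, 41, 15, 174] [225.9, 202.5]
[359, 204, 17, 16, 213] [366.8, 211.3]
[0, 369, 27, 10, 50] [12.9, 373.3]
box [[160.5, 130.39999389648438], [243.5, 108.30000305175781], [249.10000610351562, 129.60000610351562], [166.1999969482422, 151.60000610351562]] [[0.6836, 0.2531], [0.7357, 0.0701], [0.6879, 0.0568], [0.6362, 0.2393]]
box [[205.39999389648438, 205.6999969482422], [244.89999389648438, 194.89999389648438], [246.3000030517578, 200.10000610351562], [206.8000030517578, 210.89999389648438]] [[0.5197, 0.1544], [0.5452, 0.0658], [0.5335, 0.0624], [0.5081, 0.151]]
[ 194  140   49   65 2075] [218.3826506  172.00578313]
[[0.6568, 0.19], [0.6804, 0.107], [0.5474, 0.0694], [0.5242, 0.1518]]
side yel
[271, 88, 6, 4, 20] [273.2, 89.4]
[365, 262, 24, 26, 488] [376.4, 274.5]
[546, 286, 14, 27, 273] [554.0, 298.7]
[345, 302, 18, 17, 241] [353.6, 309.9]
[514, 326, 28, 23, 360] [529.5, 335.4]
side blu
[259, 98, 36, 44, 951] [275.1, 124.0]
[277, 149, 57, 27, 425] [305.4, 162.0]
[252, 189, 25, 26, 219] [264.9, 200.8]
[320, 261, 15, 13, 166] [326.9, 266.9]
```

View pics/crop_tray.png

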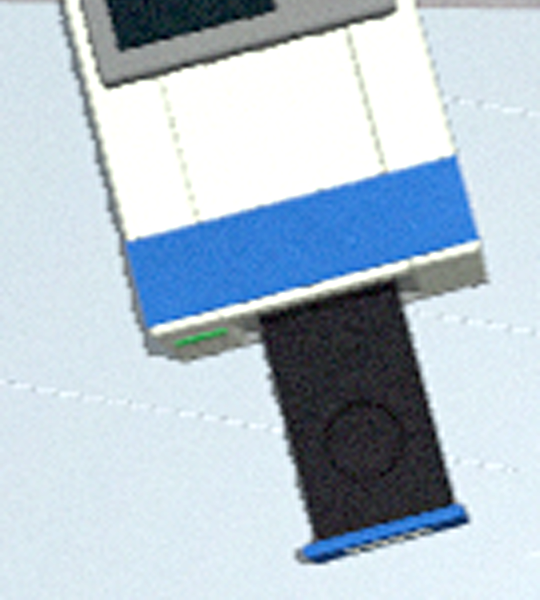

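Run:
```python
from h import *
print("well",onz("top",(221.5,180),.022),"tray edge pts")
print("well pred px",proj("top",[.5844,.1249,.022]), proj("side",[.5844,.1249,.022]))
for nm,a,b in(("yel",(427.2,224.6),(353.6,309.9)),("blu",(366.8,211.3),(326.9,266.9)),("panel",(225.9,202.5),(264.9,200.8)),("lemon",(393.4,173.4),(376.4,274.5))):
    print(nm,tri(a,b).round(4),onz("top",a,.046).round(4),onz("side",b,.044).round(4))
s=read_state();print(s['position'])
```

```text
well [0.58286543 0.12297687 0.022     ] tray edge pts
well pred px [220.68819931 179.33682724] [278.78195921 195.62439262]
yel [ 0.4831 -0.3492  0.0437] [ 0.4833 -0.3487  0.046 ] [ 0.4826 -0.3493  0.044 ]
blu [ 0.512  -0.2118  0.044 ] [ 0.512  -0.2114  0.046 ] [ 0.5118 -0.2117  0.044 ]
panel [0.531  0.1101 0.031 ] [0.5283 0.1092 0.046 ] [0.523  0.0919 0.044 ]
lemon [ 0.6017 -0.2762  0.0306] [ 0.5997 -0.2726  0.046 ] [ 0.5905 -0.2876  0.044 ]
[0.22559905 0.5823236  0.3030385 ]
```

```bash
cat >> h.py <<'E'
def go(P,yaw=None):
    from scipy.spatial.transform import Rotation as Ro
    s=read_state();q=s['tool_rot'];R=Ro.from_quat([q[1],q[2],q[3],q[0]]);M=R.as_matrix()
    a=np.degrees(np.arctan2(M[1,1],M[0,1]));tilt=np.degrees(np.arccos(-M[2,2]))
    print("t",round(s['time'],2),"pos",s['position'].round(4),"yaw",a.round(2),"tilt",tilt.round(2),"F",s['contact_force'].round(1),"grip",round(s['grip_width'],3),"q6",s['joints'][5].round(2))
    print("delta",(M.T@(np.array(P)-s['position'])).round(4), "turnz",None if yaw is None else round(a-yaw,2))
E
python3 -m inch '[{"claw":100,"delta_pos":[-0.2,-0.16,0],"turn":[0,0,-37.1]},{"claw":100,"delta_pos":[-0.43,-0.35,0],"turn":[0,0,-37.1]},{"claw":100,"delta_pos":[-0.43,-0.35,0],"turn":[0,0,37.1]},{"claw":100,"delta_pos":[-0.43,-0.35,0],"turn":[0,0,37.1]},{"claw":100,"delta_pos":[-0.43,-0.35,0],"turn":[0,0,37.1]}]' | head -c 10 >/dev/null; python3 -c "
from h import *
go([.5,.1,.3],105.9)"
```

```text
t 0.52 pos [0.3282 0.4023 0.3035] yaw 60.93 tilt 0.05 F [ 1.5 -0.  -0.3] grip 1.0 q6 -0.39
delta [-0.2971 -0.1807  0.0036] turnz -44.97
```

```bash
python3 -m inch '[{"claw":100,"delta_pos":[-0.297,-0.181,0],"turn":[0,0,-45]},{"claw":100,"delta_pos":[-0.297,-0.181,0],"turn":[0,0,-45]},{"claw":100,"delta_pos":[-0.297,-0.181,0],"turn":[0,0,-45]},{"claw":100,"delta_pos":[-0.297,-0.181,0],"turn":[0,0,-45]},{"claw":100,"delta_pos":[-0.297,-0.181,0],"turn":[0,0,-45]},{"claw":100,"delta_pos":[-0.297,-0.181,0],"turn":[0,0,-45]},{"claw":100,"delta_pos":[-0.297,-0.181,0],"turn":[0,0,-45]},{"claw":100,"delta_pos":[-0.297,-0.181,0],"turn":[0,0,-45]},{"claw":100,"delta_pos":[-0.297,-0.181,0],"turn":[0,0,-45]},{"claw":100,"delta_pos":[-0.297,-0.181,0],"turn":[0,0,-45]},{"claw":100,"delta_pos":[-0.297,-0.181,0],"turn":[0,0,-45]}]' ; python3 -c "
from h import *
go([.483,-.349,.2],105.9)"
```

```text
time: 1.43
position: [0.5028, 0.0998, 0.3037]
tool_rot: [0.0, -0.139, 0.99, -0.0]
contact_force: [-0.1, 1.2, 0.7]
grip_width: 0.999
t 1.43 pos [0.5028 0.0998 0.3037] yaw 105.93 tilt 0.04 F [-0.1  1.2  0.7] grip 0.999 q6 -1.87
delta [ 0.1423 -0.426   0.1038] turnz 0.03
```

```bash
python3 -m inch '[{"claw":100,"delta_pos":[0.142,-0.426,0.104],"turn":[0,0,0]},{"claw":100,"delta_pos":[0.142,-0.426,0.104],"turn":[0,0,0]},{"claw":100,"delta_pos":[0.142,-0.426,0.104],"turn":[0,0,0]},{"claw":100,"delta_pos":[0.142,-0.426,0.104],"turn":[0,0,0]},{"claw":100,"delta_pos":[0.142,-0.426,0.104],"turn":[0,0,0]},{"claw":100,"delta_pos":[0.142,-0.426,0.104],"turn":[0,0,0]},{"claw":100,"delta_pos":[0.142,-0.426,0.104],"turn":[0,0,0]},{"claw":100,"delta_pos":[0.142,-0.426,0.104],"turn":[0,0,0]},{"claw":100,"delta_pos":[0.142,-0.426,0.104],"turn":[0,0,0]},{"claw":100,"delta_pos":[0.142,-0.426,0.104],"turn":[0,0,0]},{"claw":100,"delta_pos":[0.142,-0.426,0.104],"turn":[0,0,0]},{"claw":100,"delta_pos":[0.142,-0.426,0.104],"turn":[0,0,0]},{"claw":100,"delta_pos":[0.142,-0.426,0.104],"turn":[0,0,0]},{"claw":100,"delta_pos":[0.142,-0.426,0.104],"turn":[0,0,0]}]' >/dev/null; python3 -c "
from h import *
go([.483,-.349,.091],105.9)
cv2.imwrite('pics/side1.png',cv2.resize(capture('side')[200:400,240:460],None,fx=3,fy=3)[:,:,::-1])"
```

```text
t 2.6 pos [ 0.4836 -0.3441  0.1994] yaw 106.25 tilt 0.19 F [-1.1 -0.4  0.3] grip 1.005 q6 -2.66
delta [ 0.0019 -0.0049  0.1084] turnz 0.35
```

View pics/side1.png

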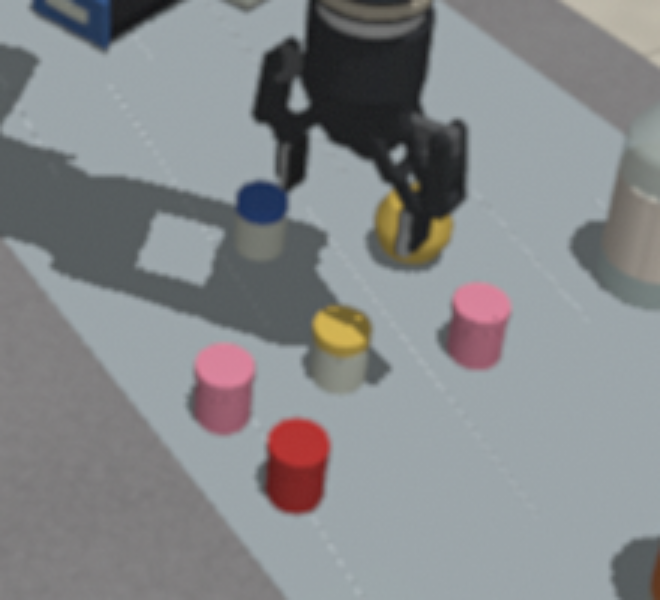

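The gripper hovers open above the yellow-lid pot (crop 341,345). Nothing stands under the fingers.

```bash
python3 -m inch '[{"claw":100,"delta_pos":[0,0,0],"turn":[0,0,0]},{"claw":100,"delta_pos":[0,0,0],"turn":[0,0,0]}]' >/dev/null;  python3 -c "
from h import *
go([.483,-.349,.091],105.9)"
```

```text
t 2.82 pos [ 0.4842 -0.3442  0.2004] yaw 106.36 tilt 0.03 F [-0.8 -0.1  0. ] grip 1.002 q6 -2.66
delta [ 0.0025 -0.0044  0.1094] turnz 0.46
```

```bash
python3 -m inch '[{"claw":100,"delta_pos":[0.0025,-0.0045,0.03],"turn":[0,0,0.5]},{"claw":100,"delta_pos":[0.0025,-0.0045,0.06],"turn":[0,0,0.5]},{"claw":100,"delta_pos":[0.0025,-0.0045,0.08],"turn":[0,0,0.5]},{"claw":100,"delta_pos":[0.0025,-0.0045,0.1],"turn":[0,0,0.5]},{"claw":100,"delta_pos":[0.0025,-0.0045,0.109],"turn":[0,0,0.5]},{"claw":100,"delta_pos":[0.0025,-0.0045,0.109],"turn":[0,0,0.5]},{"claw":60,"delta_pos":[0.0025,-0.0045,0.109],"turn":[0,0,0.5]},{"claw":50,"delta_pos":[0.0025,-0.0045,0.109],"turn":[0,0,0.5]},{"claw":35,"delta_pos":[0.0025,-0.0045,0.109],"turn":[0,0,0.5]},{"claw":35,"delta_pos":[0.0025,-0.0045,0.109],"turn":[0,0,0.5]},{"claw":35,"delta_pos":[0.0025,-0.0045,0.109],"turn":[0,0,0.5]},{"claw":35,"delta_pos":[0.0025,-0.0045,0.109],"turn":[0,0,0.5]},{"claw":35,"delta_pos":[0.0025,-0.0045,0.109],"turn":[0,0,0.5]},{"claw":35,"delta_pos":[0.0025,-0.0045,0.109],"turn":[0,0,0.5]}]' 30;  python3 -c "
from h import *
go([.483,-.349,.25],105.9)
cv2.imwrite('pics/side2.png',cv2.resize(capture('side')[200:400,240:460],None,fx=3,fy=3)[:,:,::-1])"
```

```text
time: 3.98
position: [0.4832, -0.3516, 0.0924]
tool_rot: [0.001, -0.137, 0.991, -0.001]
contact_force: [-0.2, 2.4, 4.6]
grip_width: 0.458
t 3.98 pos [ 0.4832 -0.3516  0.0924] yaw 105.72 tilt 0.12 F [-0.2  2.4  4.6] grip 0.458 q6 -2.66
delta [-0.0007  0.0023 -0.1576] turnz -0.18
```

View pics/side2.png

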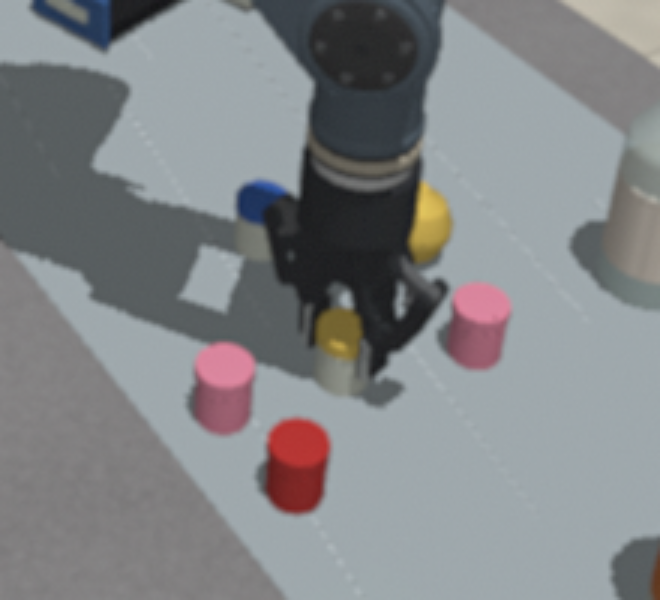

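The pot is between the pads at (341,350), and the opening of 0.458 (39 mm) matches its lid. I'll lift it next.

```bash
python3 -m inch '[{"claw":35,"delta_pos":[0,0,-0.01],"turn":[0,0,0]},{"claw":35,"delta_pos":[0,0,-0.03],"turn":[0,0,0]},{"claw":35,"delta_pos":[0,0,-0.055],"turn":[0,0,0]},{"claw":35,"delta_pos":[0,0,-0.08],"turn":[0,0,0]},{"claw":35,"delta_pos":[0,0,-0.105],"turn":[0,0,0]},{"claw":35,"delta_pos":[0,0,-0.13],"turn":[0,0,0]},{"claw":35,"delta_pos":[0,0,-0.15],"turn":[0,0,0]},{"claw":35,"delta_pos":[0,0,-0.158],"turn":[0,0,0]},{"claw":35,"delta_pos":[0,0,-0.158],"turn":[0,0,0]},{"claw":35,"delta_pos":[0,0,-0.158],"turn":[0,0,0]}]' >/dev/null;  python3 -c "
from h import *
go([.5835,.124,.25],105.9)"
```

```text
t 4.87 pos [ 0.4824 -0.3511  0.2489] yaw 105.71 tilt 0.01 F [-0.5 -0.6 -1.3] grip 0.453 q6 -2.66
delta [-0.226   0.43   -0.0011] turnz -0.19
```

```bash
python3 -m inch '[{"claw":35,"delta_pos":[-0.006,0.012,0],"turn":[0,0,0]},{"claw":35,"delta_pos":[-0.017,0.032,0],"turn":[0,0,0]},{"claw":35,"delta_pos":[-0.03,0.057,0],"turn":[0,0,0]},{"claw":35,"delta_pos":[-0.044,0.084,0],"turn":[0,0,0]},{"claw":35,"delta_pos":[-0.059,0.112,0],"turn":[0,0,0]},{"claw":35,"delta_pos":[-0.074,0.14,0],"turn":[0,0,0]},{"claw":35,"delta_pos":[-0.088,0.168,0],"turn":[0,0,0]},{"claw":35,"delta_pos":[-0.103,0.196,0],"turn":[0,0,0]},{"claw":35,"delta_pos":[-0.118,0.224,0],"turn":[0,0,0]},{"claw":35,"delta_pos":[-0.132,0.252,0],"turn":[0,0,0]},{"claw":35,"delta_pos":[-0.147,0.28,0],"turn":[0,0,0]},{"claw":35,"delta_pos":[-0.162,0.308,0],"turn":[0,0,0]},{"claw":35,"delta_pos":[-0.177,0.336,0],"turn":[0,0,0]},{"claw":35,"delta_pos":[-0.191,0.363,0],"turn":[0,0,0]},{"claw":35,"delta_pos":[-0.204,0.388,0],"turn":[0,0,0]},{"claw":35,"delta_pos":[-0.215,0.409,0],"turn":[0,0,0]},{"claw":35,"delta_pos":[-0.222,0.422,0],"turn":[0,0,0]},{"claw":35,"delta_pos":[-0.226,0.43,0],"turn":[0,0,0]},{"claw":35,"delta_pos":[-0.226,0.43,0],"turn":[0,0,0]},{"claw":35,"delta_pos":[-0.226,0.43,0],"turn":[0,0,0]}]' >/dev/null;  python3 -c "
from h import *
go([.5835,.124,.14],105.9)"
```

```text
t 6.53 pos [0.5832 0.1236 0.2482] yaw 105.75 tilt 0.11 F [ 0.6 -0.2 -1.2] grip 0.456 q6 -1.82
delta [-0.0006  0.0003  0.1082] turnz -0.15
```

```bash
python3 -m inch '[{"claw":35,"delta_pos":[0,0,0.025],"turn":[0,0,0]},{"claw":35,"delta_pos":[0,0,0.05],"turn":[0,0,0]},{"claw":35,"delta_pos":[0,0,0.075],"turn":[0,0,0]},{"claw":35,"delta_pos":[0,0,0.095],"turn":[0,0,0]},{"claw":35,"delta_pos":[0,0,0.108],"turn":[0,0,0]},{"claw":35,"delta_pos":[0,0,0.113],"turn":[0,0,0]},{"claw":35,"delta_pos":[0,0,0.113],"turn":[0,0,0]},{"claw":35,"delta_pos":[0,0,0.113],"turn":[0,0,0]}]' >/dev/null;  python3 -c "
from h import *
go([.5835,.124,.106],105.9)
im=capture('side')
c=cv2.resize(im[110:230,210:370],None,fx=5,fy=5,interpolation=cv2.INTER_CUBIC)
p=read_state()['position']; b=p[2]-.0924
for P in ([p[0],p[1],b+.048],[p[0],p[1],b],[.5835,.124,.022]): print(proj('side',P).round(1),((proj('side',P)-[210,110])*5).round())
cv2.imwrite('pics/side3.png',cv2.convertScaleAbs(c,alpha=1.5)[:,:,::-1])"
```

```text
t 7.2 pos [0.584  0.1228 0.1362] yaw 105.64 tilt 0.02 F [-0.1  0.7 -0.2] grip 0.456 q6 -1.82
delta [0.0002 0.0013 0.0302] turnz -0.26
[279.1 173.7] [345. 318.]
[279.1 189. ] [346. 395.]
[278.7 195.9] [343. 429.]
```

View pics/side3.png

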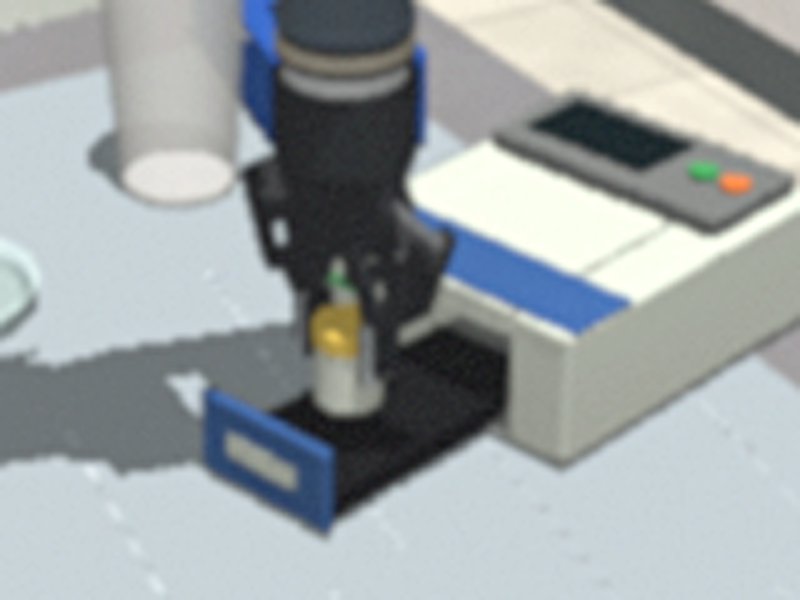

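The pot hangs upright above the tray. Its base centre at about (347,395) in the crop matches the prediction of (346,395), directly over the well at (343,429). I'll lower it slowly.

```bash
python3 -m inch '[{"claw":35,"delta_pos":[0,0.001,0.006],"turn":[0,0,0]},{"claw":35,"delta_pos":[0,0.001,0.012],"turn":[0,0,0]},{"claw":35,"delta_pos":[0,0.001,0.017],"turn":[0,0,0]},{"claw":35,"delta_pos":[0,0.001,0.021],"turn":[0,0,0]},{"claw":35,"delta_pos":[0,0.001,0.025],"turn":[0,0,0]},{"claw":35,"delta_pos":[0,0.001,0.028],"turn":[0,0,0]},{"claw":35,"delta_pos":[0,0.001,0.028],"turn":[0,0,0]},{"claw":35,"delta_pos":[0,0.001,0.028],"turn":[0,0,0]}]';  python3 -c "
from h import *
go([.5835,.124,.104],105.9)"
```

```text
time: 7.92
position: [0.5834, 0.1248, 0.1076]
tool_rot: [-0.0, -0.137, 0.991, 0.0]
contact_force: [-0.4, 0.7, -1.2]
grip_width: 0.456
t 7.92 pos [0.5834 0.1248 0.1076] yaw 105.73 tilt 0.02 F [-0.4  0.7 -1.2] grip 0.456 q6 -1.82
delta [ 0.0001 -0.0008  0.0036] turnz -0.17
```

```bash
python3 -m inch '[{"claw":35,"delta_pos":[0,0,0.001],"turn":[0,0,0]},{"claw":35,"delta_pos":[0,0,0.002],"turn":[0,0,0]},{"claw":35,"delta_pos":[0,0,0.003],"turn":[0,0,0]},{"claw":35,"delta_pos":[0,0,0.0035],"turn":[0,0,0]},{"claw":35,"delta_pos":[0,0,0.0035],"turn":[0,0,0]},{"claw":35,"delta_pos":[0,0,0.0035],"turn":[0,0,0]}]';  python3 -c "
from h import *
go([.5835,.124,.104],105.9)"
```

```text
time: 8.42
position: [0.5835, 0.1248, 0.1045]
tool_rot: [0.0, -0.137, 0.991, -0.0]
contact_force: [-0.5, -0.8, 0.2]
grip_width: 0.453
t 8.42 pos [0.5835 0.1248 0.1045] yaw 105.72 tilt 0.01 F [-0.5 -0.8  0.2] grip 0.453 q6 -1.82
delta [ 0.0002 -0.0007  0.0005] turnz -0.18
```

```bash
python3 -m inch '[{"claw":50,"delta_pos":[0,0,0.001],"turn":[0,0,0]},{"claw":60,"delta_pos":[0,0,0.001],"turn":[0,0,0]},{"claw":80,"delta_pos":[0,0,0],"turn":[0,0,0]},{"claw":80,"delta_pos":[0,0,0],"turn":[0,0,0]},{"claw":80,"delta_pos":[0,0,0],"turn":[0,0,0]},{"claw":80,"delta_pos":[0,0,-0.01],"turn":[0,0,0]},{"claw":80,"delta_pos":[0,0,-0.03],"turn":[0,0,0]},{"claw":80,"delta_pos":[0,0,-0.06],"turn":[0,0,0]},{"claw":80,"delta_pos":[0,0,-0.09],"turn":[0,0,0]},{"claw":80,"delta_pos":[0,0,-0.11],"turn":[0,0,0]},{"claw":80,"delta_pos":[0,0,-0.11],"turn":[0,0,0]},{"claw":80,"delta_pos":[0,0,-0.11],"turn":[0,0,0]}]';  python3 -c "
from h import *
u=np.array([np.cos(np.radians(15.9)),np.sin(np.radians(15.9))])
w=np.array([.5835,.124]); pan=w-.062*u; print('panel',pan)
go([*(pan-.06*u),.215],105.9)
im=capture('side')
c=cv2.resize(im[110:230,210:370],None,fx=5,fy=5,interpolation=cv2.INTER_CUBIC)
for P in ([*w,.06],[*w,.012]): print(((proj('side',P)-[210,110])*5).round())
cv2.imwrite('pics/side4.png',cv2.convertScaleAbs(c,alpha=1.5)[:,:,::-1])"
```

```text
time: 9.42
position: [0.5841, 0.1248, 0.2165]
tool_rot: [0.002, -0.137, 0.991, -0.0]
contact_force: [0.0, 0.2, -0.5]
grip_width: 0.803
panel [0.52387204 0.10701453]
t 9.42 pos [0.5841 0.1248 0.2165] yaw 105.72 tilt 0.22 F [ 0.   0.2 -0.5] grip 0.803 q6 -1.82
delta [ 0.1228 -0.001   0.001 ] turnz -0.18
[343. 370.]
[343. 445.]
```

View pics/side4.png

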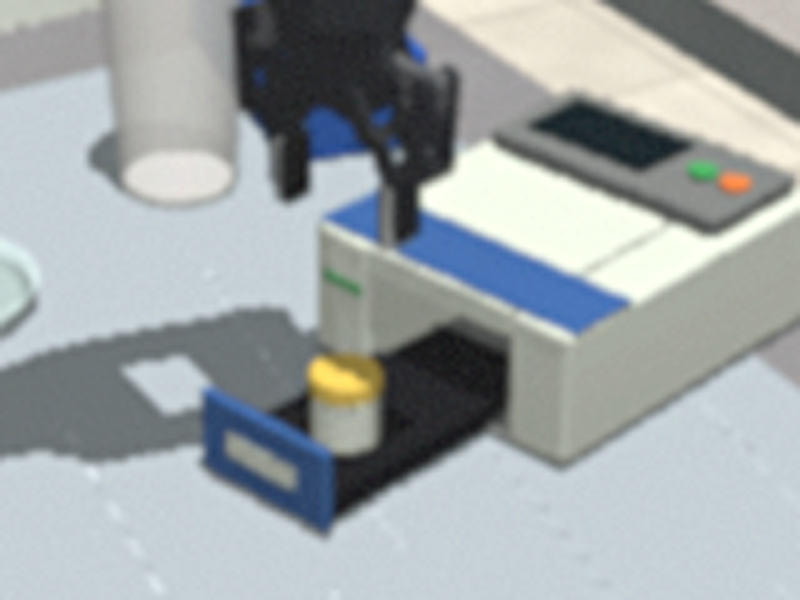

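The pot stands upright in the well, lid at (345,378) as predicted, and the gripper is clear. Next I'll back off behind the panel, shut the fingers and lower them.

```bash
python3 -m inch '[{"claw":60,"delta_pos":[0.02,0,0],"turn":[0,0,-0.2]},{"claw":0,"delta_pos":[0.05,-0.001,0],"turn":[0,0,-0.2]},{"claw":0,"delta_pos":[0.08,-0.001,0],"turn":[0,0,-0.2]},{"claw":0,"delta_pos":[0.11,-0.001,0],"turn":[0,0,-0.2]},{"claw":0,"delta_pos":[0.123,-0.001,0],"turn":[0,0,-0.2]},{"claw":0,"delta_pos":[0.123,-0.001,0.02],"turn":[0,0,-0.2]},{"claw":0,"delta_pos":[0.123,-0.001,0.05],"turn":[0,0,-0.2]},{"claw":0,"delta_pos":[0.123,-0.001,0.08],"turn":[0,0,-0.2]},{"claw":0,"delta_pos":[0.123,-0.001,0.1],"turn":[0,0,-0.2]},{"claw":0,"delta_pos":[0.123,-0.001,0.108],"turn":[0,0,-0.2]},{"claw":0,"delta_pos":[0.123,-0.001,0.108],"turn":[0,0,-0.2]},{"claw":0,"delta_pos":[0.123,-0.001,0.108],"turn":[0,0,-0.2]},{"claw":0,"delta_pos":[0.123,-0.001,0.108],"turn":[0,0,-0.2]}]';  python3 -c "
from h import *
go([.5239,.107,.108],105.9)"
```

```text
time: 10.55
position: [0.4657, 0.0905, 0.107]
tool_rot: [0.0, -0.139, 0.99, -0.0]
contact_force: [0.9, -0.5, 0.5]
grip_width: 0.001
t 10.55 pos [0.4657 0.0905 0.107 ] yaw 105.93 tilt 0.05 F [ 0.9 -0.5  0.5] grip 0.001 q6 -1.89
delta [-0.0605 -0.0001 -0.0009] turnz 0.03
```

```bash
python3 -m inch '[{"claw":0,"delta_pos":[-0.015,0,0],"turn":[0,0,0]},{"claw":0,"delta_pos":[-0.03,0,0],"turn":[0,0,0]},{"claw":0,"delta_pos":[-0.038,0,0],"turn":[0,0,0]},{"claw":0,"delta_pos":[-0.042,0,0],"turn":[0,0,0]},{"claw":0,"delta_pos":[-0.045,0,0],"turn":[0,0,0]},{"claw":0,"delta_pos":[-0.048,0,0],"turn":[0,0,0]},{"claw":0,"delta_pos":[-0.051,0,0],"turn":[0,0,0]},{"claw":0,"delta_pos":[-0.054,0,0],"turn":[0,0,0]},{"claw":0,"delta_pos":[-0.057,0,0],"turn":[0,0,0]},{"claw":0,"delta_pos":[-0.06,0,0],"turn":[0,0,0]}]';  python3 -c "
from h import *
go([.5239,.107,.108],105.9)"
```

```text
time: 11.38
position: [0.5214, 0.1068, 0.1062]
tool_rot: [-0.002, -0.139, 0.99, 0.0]
contact_force: [-4.0, -1.7, 3.2]
grip_width: 0.003
t 11.38 pos [0.5214 0.1068 0.1062] yaw 105.92 tilt 0.26 F [-4.  -1.7  3.2] grip 0.003 q6 -1.86
delta [-0.0025 -0.0005 -0.0018] turnz 0.02
```

```bash
python3 -m inch '[{"claw":0,"delta_pos":[-0.003,0,0],"turn":[0,0,0]},{"claw":0,"delta_pos":[-0.007,0,0],"turn":[0,0,0]},{"claw":0,"delta_pos":[-0.011,0,0],"turn":[0,0,0]},{"claw":0,"delta_pos":[-0.015,0,0],"turn":[0,0,0]},{"claw":0,"delta_pos":[-0.019,0,0],"turn":[0,0,0]},{"claw":0,"delta_pos":[-0.023,0,0],"turn":[0,0,0]},{"claw":0,"delta_pos":[-0.027,0,0],"turn":[0,0,0]},{"claw":0,"delta_pos":[-0.031,0,0],"turn":[0,0,0]},{"claw":0,"delta_pos":[-0.035,0,0],"turn":[0,0,0]},{"claw":0,"delta_pos":[-0.039,0,0],"turn":[0,0,0]},{"claw":0,"delta_pos":[-0.043,0,0],"turn":[0,0,0]},{"claw":0,"delta_pos":[-0.047,0,0],"turn":[0,0,0]},{"claw":0,"delta_pos":[-0.051,0,0],"turn":[0,0,0]},{"claw":0,"delta_pos":[-0.055,0,0],"turn":[0,0,0]},{"claw":0,"delta_pos":[-0.058,0,0],"turn":[0,0,0]},{"claw":0,"delta_pos":[-0.06,0,0],"turn":[0,0,0]},{"claw":0,"delta_pos":[-0.06,0,0],"turn":[0,0,0]}]';  python3 -c "
from h import *
u=np.array([np.cos(np.radians(15.9)),np.sin(np.radians(15.9))])
go([.6,.13,.108],105.9)
im=capture('side')
s=read_state();print('F along',s['contact_force'][:2]@u,'tray est',(s['position'][:2]-[.5239,.107])@u+.011)
c=cv2.resize(im[110:230,210:370],None,fx=5,fy=5,interpolation=cv2.INTER_CUBIC)
cv2.imwrite('pics/side5.png',cv2.convertScaleAbs(c,alpha=1.5)[:,:,::-1])"
```

```text
time: 12.8
position: [0.5807, 0.1237, 0.1062]
tool_rot: [-0.001, -0.139, 0.99, 0.0]
contact_force: [-4.6, -0.4, 4.1]
grip_width: -0.001
t 12.8 pos [0.5807 0.1237 0.1062] yaw 105.93 tilt 0.08 F [-4.6 -0.4  4.1] grip -0.001 q6 -1.83
delta [-0.0203  0.0007 -0.0018] turnz 0.03
F along -5.0543716340320275 tray est 0.07013285406180517
```

View pics/side5.png

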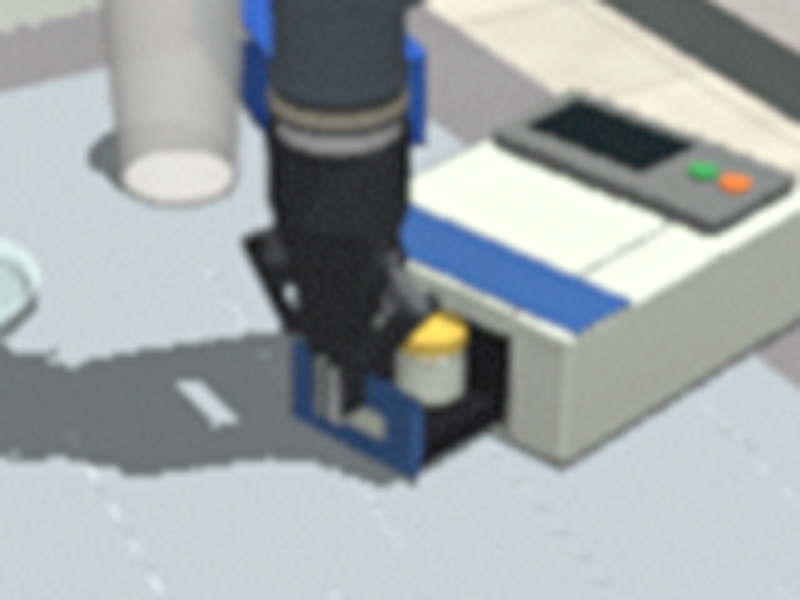

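The tray is about 70 mm in, the pot is upright with its lid at (435,335), and the force of 5 N matches the spring. I'll go on slowly.

```bash
cat > f.py <<'E'
from h import *
u=np.array([np.cos(np.radians(15.9)),np.sin(np.radians(15.9))])
s=read_state();print('t',round(s['time'],2),'F along',(s['contact_force'][:2]@u).round(2),'tray est',((s['position'][:2]-[.5239,.107])@u+.011).round(4),s['position'].round(4))
E
python3 -m inch '[{"claw":0,"delta_pos":[-0.002,0,0],"turn":[0,0,0]},{"claw":0,"delta_pos":[-0.004,0,0],"turn":[0,0,0]},{"claw":0,"delta_pos":[-0.006,0,0],"turn":[0,0,0]},{"claw":0,"delta_pos":[-0.008,0,0],"turn":[0,0,0]},{"claw":0,"delta_pos":[-0.01,0,0],"turn":[0,0,0]},{"claw":0,"delta_pos":[-0.012,0,0],"turn":[0,0,0]},{"claw":0,"delta_pos":[-0.014,0,0],"turn":[0,0,0]},{"claw":0,"delta_pos":[-0.016,0,0],"turn":[0,0,0]},{"claw":0,"delta_pos":[-0.018,0,0],"turn":[0,0,0]},{"claw":0,"delta_pos":[-0.02,0,0],"turn":[0,0,0]},{"claw":0,"delta_pos":[-0.022,0,0],"turn":[0,0,0]},{"claw":0,"delta_pos":[-0.023,0,0],"turn":[0,0,0]},{"claw":0,"delta_pos":[-0.023,0,0],"turn":[0,0,0]}]' >/dev/null; python3 f.py
python3 -m inch '[{"claw":0,"delta_pos":[-0.0005,0,0],"turn":[0,0,0]},{"claw":0,"delta_pos":[-0.001,0,0],"turn":[0,0,0]},{"claw":0,"delta_pos":[-0.001,0,0],"turn":[0,0,0]}]' >/dev/null; python3 f.py
```

```text
t 13.93 F along -6.31 tray est 0.0926 [0.6022 0.1299 0.1062]
t 14.18 F along -6.13 tray est 0.0934 [0.603  0.1301 0.1062]
```

```bash
cat >> f.py <<'E'
import sys; sys.exit(int(s['contact_force'][:2]@u < -9))
E
set -e
python3 -m inch '[{"claw":0,"delta_pos":[-0.0005,0,0],"turn":[0,0,0]},{"claw":0,"delta_pos":[-0.0005,0,0],"turn":[0,0,0]}]' >/dev/null; python3 f.py
python3 -m inch '[{"claw":0,"delta_pos":[-0.0005,0,0],"turn":[0,0,0]},{"claw":0,"delta_pos":[-0.0005,0,0],"turn":[0,0,0]}]' >/dev/null; python3 f.py
python3 -m inch '[{"claw":0,"delta_pos":[-0.0005,0,0],"turn":[0,0,0]},{"claw":0,"delta_pos":[-0.0005,0,0],"turn":[0,0,0]}]' >/dev/null; python3 f.py
python3 -m inch '[{"claw":0,"delta_pos":[-0.0005,0,0],"turn":[0,0,0]},{"claw":0,"delta_pos":[-0.0005,0,0],"turn":[0,0,0]}]' >/dev/null; python3 f.py
python3 -m inch '[{"claw":0,"delta_pos":[-0.0005,0,0],"turn":[0,0,0]},{"claw":0,"delta_pos":[-0.0005,0,0],"turn":[0,0,0]}]' >/dev/null; python3 f.py
python3 -m inch '[{"claw":0,"delta_pos":[-0.0005,0,0],"turn":[0,0,0]},{"claw":0,"delta_pos":[-0.0005,0,0],"turn":[0,0,0]}]' >/dev/null; python3 f.py
python3 -m inch '[{"claw":0,"delta_pos":[-0.0005,0,0],"turn":[0,0,0]},{"claw":0,"delta_pos":[-0.0005,0,0],"turn":[0,0,0]}]' >/dev/null; python3 f.py
python3 -m inch '[{"claw":0,"delta_pos":[-0.0005,0,0],"turn":[0,0,0]},{"claw":0,"delta_pos":[-0.0005,0,0],"turn":[0,0,0]}]' >/dev/null; python3 f.py
python3 -m inch '[{"claw":0,"delta_pos":[-0.0005,0,0],"turn":[0,0,0]},{"claw":0,"delta_pos":[-0.0005,0,0],"turn":[0,0,0]}]' >/dev/null; python3 f.py
python3 -m inch '[{"claw":0,"delta_pos":[-0.0005,0,0],"turn":[0,0,0]},{"claw":0,"delta_pos":[-0.0005,0,0],"turn":[0,0,0]}]' >/dev/null; python3 f.py
python3 -m inch '[{"claw":0,"delta_pos":[-0.0005,0,0],"turn":[0,0,0]},{"claw":0,"delta_pos":[-0.0005,0,0],"turn":[0,0,0]}]' >/dev/null; python3 f.py
python3 -m inch '[{"claw":0,"delta_pos":[-0.0005,0,0],"turn":[0,0,0]},{"claw":0,"delta_pos":[-0.0005,0,0],"turn":[0,0,0]}]' >/dev/null; python3 f.py
```

```text
t 14.35 F along -5.9 tray est 0.0938 [0.6034 0.1303 0.1062]
t 14.52 F along -5.95 tray est 0.0943 [0.6039 0.1304 0.1062]
t 14.68 F along -6.45 tray est 0.0948 [0.6043 0.1305 0.1062]
t 14.85 F along -5.62 tray est 0.0953 [0.6048 0.1306 0.1062]
t 15.02 F along -5.88 tray est 0.0958 [0.6053 0.1308 0.1062]
t 15.18 F along -5.71 tray est 0.0963 [0.6058 0.1309 0.1062]
t 15.35 F along -5.37 tray est 0.0968 [0.6062 0.1311 0.1062]
t 15.52 F along -6.37 tray est 0.0972 [0.6067 0.1312 0.1062]
t 15.68 F along -6.64 tray est 0.0977 [0.6072 0.1313 0.1062]
t 15.85 F along -6.89 tray est 0.0982 [0.6076 0.1315 0.1062]
t 16.02 F along -6.43 tray est 0.0987 [0.6081 0.1316 0.1062]
t 16.18 F along -6.57 tray est 0.0992 [0.6086 0.1318 0.1062]
```

```bash
set -e
python3 -m inch '[{"claw":0,"delta_pos":[-0.0005,0,0],"turn":[0,0,0]},{"claw":0,"delta_pos":[-0.0005,0,0],"turn":[0,0,0]}]' >/dev/null; python3 f.py
python3 -m inch '[{"claw":0,"delta_pos":[-0.0005,0,0],"turn":[0,0,0]},{"claw":0,"delta_pos":[-0.0005,0,0],"turn":[0,0,0]}]' >/dev/null; python3 f.py
python3 -m inch '[{"claw":0,"delta_pos":[-0.0005,0,0],"turn":[0,0,0]},{"claw":0,"delta_pos":[-0.0005,0,0],"turn":[0,0,0]}]' >/dev/null; python3 f.py
python3 -m inch '[{"claw":0,"delta_pos":[-0.0005,0,0],"turn":[0,0,0]},{"claw":0,"delta_pos":[-0.0005,0,0],"turn":[0,0,0]}]' >/dev/null; python3 f.py
python3 -m inch '[{"claw":0,"delta_pos":[-0.0005,0,0],"turn":[0,0,0]},{"claw":0,"delta_pos":[-0.0005,0,0],"turn":[0,0,0]}]' >/dev/null; python3 f.py
python3 -m inch '[{"claw":0,"delta_pos":[-0.0005,0,0],"turn":[0,0,0]},{"claw":0,"delta_pos":[-0.0005,0,0],"turn":[0,0,0]}]' >/dev/null; python3 f.py
python3 -m inch '[{"claw":0,"delta_pos":[-0.0005,0,0],"turn":[0,0,0]},{"claw":0,"delta_pos":[-0.0005,0,0],"turn":[0,0,0]}]' >/dev/null; python3 f.py
python3 -m inch '[{"claw":0,"delta_pos":[-0.0005,0,0],"turn":[0,0,0]},{"claw":0,"delta_pos":[-0.0005,0,0],"turn":[0,0,0]}]' >/dev/null; python3 f.py
python3 -m inch '[{"claw":0,"delta_pos":[-0.0005,0,0],"turn":[0,0,0]},{"claw":0,"delta_pos":[-0.0005,0,0],"turn":[0,0,0]}]' >/dev/null; python3 f.py
python3 -m inch '[{"claw":0,"delta_pos":[-0.0005,0,0],"turn":[0,0,0]},{"claw":0,"delta_pos":[-0.0005,0,0],"turn":[0,0,0]}]' >/dev/null; python3 f.py
python3 -m inch '[{"claw":0,"delta_pos":[-0.0005,0,0],"turn":[0,0,0]},{"claw":0,"delta_pos":[-0.0005,0,0],"turn":[0,0,0]}]' >/dev/null; python3 f.py
python3 -m inch '[{"claw":0,"delta_pos":[-0.0005,0,0],"turn":[0,0,0]},{"claw":0,"delta_pos":[-0.0005,0,0],"turn":[0,0,0]}]' >/dev/null; python3 f.py
python3 -m inch '[{"claw":0,"delta_pos":[-0.0005,0,0],"turn":[0,0,0]},{"claw":0,"delta_pos":[-0.0005,0,0],"turn":[0,0,0]}]' >/dev/null; python3 f.py
python3 -m inch '[{"claw":0,"delta_pos":[-0.0005,0,0],"turn":[0,0,0]},{"claw":0,"delta_pos":[-0.0005,0,0],"turn":[0,0,0]}]' >/dev/null; python3 f.py
python3 -m inch '[{"claw":0,"delta_pos":[-0.0005,0,0],"turn":[0,0,0]},{"claw":0,"delta_pos":[-0.0005,0,0],"turn":[0,0,0]}]' >/dev/null; python3 f.py
python3 -m inch '[{"claw":0,"delta_pos":[-0.0005,0,0],"turn":[0,0,0]},{"claw":0,"delta_pos":[-0.0005,0,0],"turn":[0,0,0]}]' >/dev/null; python3 f.py
python3 -m inch '[{"claw":0,"delta_pos":[-0.0005,0,0],"turn":[0,0,0]},{"claw":0,"delta_pos":[-0.0005,0,0],"turn":[0,0,0]}]' >/dev/null; python3 f.py
python3 -m inch '[{"claw":0,"delta_pos":[-0.0005,0,0],"turn":[0,0,0]},{"claw":0,"delta_pos":[-0.0005,0,0],"turn":[0,0,0]}]' >/dev/null; python3 f.py
python3 -m inch '[{"claw":0,"delta_pos":[-0.0005,0,0],"turn":[0,0,0]},{"claw":0,"delta_pos":[-0.0005,0,0],"turn":[0,0,0]}]' >/dev/null; python3 f.py
python3 -m inch '[{"claw":0,"delta_pos":[-0.0005,0,0],"turn":[0,0,0]},{"claw":0,"delta_pos":[-0.0005,0,0],"turn":[0,0,0]}]' >/dev/null; python3 f.py
python3 -m inch '[{"claw":0,"delta_pos":[-0.0005,0,0],"turn":[0,0,0]},{"claw":0,"delta_pos":[-0.0005,0,0],"turn":[0,0,0]}]' >/dev/null; python3 f.py
python3 -m inch '[{"claw":0,"delta_pos":[-0.0005,0,0],"turn":[0,0,0]},{"claw":0,"delta_pos":[-0.0005,0,0],"turn":[0,0,0]}]' >/dev/null; python3 f.py
python3 -m inch '[{"claw":0,"delta_pos":[-0.0005,0,0],"turn":[0,0,0]},{"claw":0,"delta_pos":[-0.0005,0,0],"turn":[0,0,0]}]' >/dev/null; python3 f.py
python3 -m inch '[{"claw":0,"delta_pos":[-0.0005,0,0],"turn":[0,0,0]},{"claw":0,"delta_pos":[-0.0005,0,0],"turn":[0,0,0]}]' >/dev/null; python3 f.py
```

```text
t 16.35 F along -6.62 tray est 0.0997 [0.6091 0.1319 0.1062]
t 16.52 F along -6.61 tray est 0.1002 [0.6095 0.132  0.1062]
t 16.68 F along -6.44 tray est 0.1007 [0.61   0.1321 0.1062]
t 16.85 F along -6.86 tray est 0.1012 [0.6105 0.1323 0.1062]
t 17.02 F along -6.07 tray est 0.1017 [0.6109 0.1324 0.1062]
t 17.18 F along -5.91 tray est 0.1022 [0.6114 0.1325 0.1062]
t 17.35 F along -7.02 tray est 0.1027 [0.6119 0.1327 0.1062]
t 17.52 F along -6.98 tray est 0.1032 [0.6124 0.1328 0.1062]
t 17.68 F along -6.27 tray est 0.1037 [0.6129 0.1329 0.1062]
t 17.85 F along -6.75 tray est 0.1041 [0.6133 0.1331 0.1062]
t 18.02 F along -7.48 tray est 0.1046 [0.6138 0.1332 0.1062]
t 18.18 F along -7.43 tray est 0.1051 [0.6143 0.1334 0.1062]
t 18.35 F along -6.29 tray est 0.1056 [0.6148 0.1335 0.1062]
t 18.52 F along -7.07 tray est 0.1061 [0.6152 0.1336 0.1062]
t 18.68 F along -7.05 tray est 0.1066 [0.6157 0.1338 0.1062]
t 18.85 F along -6.98 tray est 0.1071 [0.6162 0.1339 0.1062]
t 19.02 F along -6.11 tray est 0.1076 [0.6167 0.1341 0.1062]
t 19.18 F along -6.19 tray est 0.1082 [0.6172 0.1342 0.1062]
t 19.35 F along -6.37 tray est 0.1086 [0.6176 0.1343 0.1062]
t 19.52 F along -5.55 tray est 0.1091 [0.6181 0.1345 0.1062]
t 19.68 F along -5.68 tray est 0.1096 [0.6186 0.1346 0.1062]
t 19.85 F along -6.58 tray est 0.1101 [0.619  0.1347 0.1062]
t 20.02 F along -6.9 tray est 0.1105 [0.6194 0.1348 0.1062]
t 20.18 F along -6.38 tray est 0.111 [0.6199 0.135  0.1062]
```

```bash
set -e
python3 -m inch '[{"claw":0,"delta_pos":[-0.0005,0,0],"turn":[0,0,0]},{"claw":0,"delta_pos":[-0.0005,0,0],"turn":[0,0,0]}]' >/dev/null; python3 f.py
python3 -m inch '[{"claw":0,"delta_pos":[-0.0005,0,0],"turn":[0,0,0]},{"claw":0,"delta_pos":[-0.0005,0,0],"turn":[0,0,0]}]' >/dev/null; python3 f.py
python3 -m inch '[{"claw":0,"delta_pos":[-0.0005,0,0],"turn":[0,0,0]},{"claw":0,"delta_pos":[-0.0005,0,0],"turn":[0,0,0]}]' >/dev/null; python3 f.py
python3 -m inch '[{"claw":0,"delta_pos":[-0.0005,0,0],"turn":[0,0,0]},{"claw":0,"delta_pos":[-0.0005,0,0],"turn":[0,0,0]}]' >/dev/null; python3 f.py
python3 -m inch '[{"claw":0,"delta_pos":[-0.0005,0,0],"turn":[0,0,0]},{"claw":0,"delta_pos":[-0.0005,0,0],"turn":[0,0,0]}]' >/dev/null; python3 f.py
python3 -m inch '[{"claw":0,"delta_pos":[-0.0005,0,0],"turn":[0,0,0]},{"claw":0,"delta_pos":[-0.0005,0,0],"turn":[0,0,0]}]' >/dev/null; python3 f.py
python3 -m inch '[{"claw":0,"delta_pos":[-0.0005,0,0],"turn":[0,0,0]},{"claw":0,"delta_pos":[-0.0005,0,0],"turn":[0,0,0]}]' >/dev/null; python3 f.py
python3 -m inch '[{"claw":0,"delta_pos":[-0.0005,0,0],"turn":[0,0,0]},{"claw":0,"delta_pos":[-0.0005,0,0],"turn":[0,0,0]}]' >/dev/null; python3 f.py
python3 -m inch '[{"claw":0,"delta_pos":[-0.0005,0,0],"turn":[0,0,0]},{"claw":0,"delta_pos":[-0.0005,0,0],"turn":[0,0,0]}]' >/dev/null; python3 f.py
python3 -m inch '[{"claw":0,"delta_pos":[-0.0005,0,0],"turn":[0,0,0]},{"claw":0,"delta_pos":[-0.0005,0,0],"turn":[0,0,0]}]' >/dev/null; python3 f.py
python3 -m inch '[{"claw":0,"delta_pos":[-0.0005,0,0],"turn":[0,0,0]},{"claw":0,"delta_pos":[-0.0005,0,0],"turn":[0,0,0]}]' >/dev/null; python3 f.py
python3 -m inch '[{"claw":0,"delta_pos":[-0.0005,0,0],"turn":[0,0,0]},{"claw":0,"delta_pos":[-0.0005,0,0],"turn":[0,0,0]}]' >/dev/null; python3 f.py
python3 -m inch '[{"claw":0,"delta_pos":[-0.0005,0,0],"turn":[0,0,0]},{"claw":0,"delta_pos":[-0.0005,0,0],"turn":[0,0,0]}]' >/dev/null; python3 f.py
python3 -m inch '[{"claw":0,"delta_pos":[-0.0005,0,0],"turn":[0,0,0]},{"claw":0,"delta_pos":[-0.0005,0,0],"turn":[0,0,0]}]' >/dev/null; python3 f.py
python3 -m inch '[{"claw":0,"delta_pos":[-0.0005,0,0],"turn":[0,0,0]},{"claw":0,"delta_pos":[-0.0005,0,0],"turn":[0,0,0]}]' >/dev/null; python3 f.py
python3 -m inch '[{"claw":0,"delta_pos":[-0.0005,0,0],"turn":[0,0,0]},{"claw":0,"delta_pos":[-0.0005,0,0],"turn":[0,0,0]}]' >/dev/null; python3 f.py
python3 -m inch '[{"claw":0,"delta_pos":[-0.0005,0,0],"turn":[0,0,0]},{"claw":0,"delta_pos":[-0.0005,0,0],"turn":[0,0,0]}]' >/dev/null; python3 f.py
python3 -m inch '[{"claw":0,"delta_pos":[-0.0005,0,0],"turn":[0,0,0]},{"claw":0,"delta_pos":[-0.0005,0,0],"turn":[0,0,0]}]' >/dev/null; python3 f.py
python3 -m inch '[{"claw":0,"delta_pos":[-0.0005,0,0],"turn":[0,0,0]},{"claw":0,"delta_pos":[-0.0005,0,0],"turn":[0,0,0]}]' >/dev/null; python3 f.py
python3 -m inch '[{"claw":0,"delta_pos":[-0.0005,0,0],"turn":[0,0,0]},{"claw":0,"delta_pos":[-0.0005,0,0],"turn":[0,0,0]}]' >/dev/null; python3 f.py
python3 -m inch '[{"claw":0,"delta_pos":[-0.0005,0,0],"turn":[0,0,0]},{"claw":0,"delta_pos":[-0.0005,0,0],"turn":[0,0,0]}]' >/dev/null; python3 f.py
python3 -m inch '[{"claw":0,"delta_pos":[-0.0005,0,0],"turn":[0,0,0]},{"claw":0,"delta_pos":[-0.0005,0,0],"turn":[0,0,0]}]' >/dev/null; python3 f.py
python3 -m inch '[{"claw":0,"delta_pos":[-0.0005,0,0],"turn":[0,0,0]},{"claw":0,"delta_pos":[-0.0005,0,0],"turn":[0,0,0]}]' >/dev/null; python3 f.py
python3 -m inch '[{"claw":0,"delta_pos":[-0.0005,0,0],"turn":[0,0,0]},{"claw":0,"delta_pos":[-0.0005,0,0],"turn":[0,0,0]}]' >/dev/null; python3 f.py
```

```text
t 20.35 F along -6.97 tray est 0.1115 [0.6204 0.1351 0.1062]
t 20.52 F along -7.04 tray est 0.112 [0.6209 0.1353 0.1062]
t 20.68 F along -6.96 tray est 0.1124 [0.6213 0.1354 0.1062]
t 20.85 F along -7.96 tray est 0.1127 [0.6215 0.1354 0.1062]
t 21.02 F along -8.34 tray est 0.1128 [0.6217 0.1355 0.1062]
t 21.18 F along -8.56 tray est 0.113 [0.6218 0.1355 0.1062]
t 21.35 F along -10.03 tray est 0.1132 [0.622  0.1356 0.1062]
```

```bash
sed -i 's/< -9/< -11.6/' f.py; set -e
python3 -m inch '[{"claw":0,"delta_pos":[-0.0005,0,0],"turn":[0,0,0]},{"claw":0,"delta_pos":[-0.0005,0,0],"turn":[0,0,0]}]' >/dev/null; python3 f.py
python3 -m inch '[{"claw":0,"delta_pos":[-0.0005,0,0],"turn":[0,0,0]},{"claw":0,"delta_pos":[-0.0005,0,0],"turn":[0,0,0]}]' >/dev/null; python3 f.py
python3 -m inch '[{"claw":0,"delta_pos":[-0.0005,0,0],"turn":[0,0,0]},{"claw":0,"delta_pos":[-0.0005,0,0],"turn":[0,0,0]}]' >/dev/null; python3 f.py
python3 -m inch '[{"claw":0,"delta_pos":[-0.0005,0,0],"turn":[0,0,0]},{"claw":0,"delta_pos":[-0.0005,0,0],"turn":[0,0,0]}]' >/dev/null; python3 f.py
```

```text
t 21.52 F along -10.94 tray est 0.1134 [0.6222 0.1356 0.1062]
t 21.68 F along -11.86 tray est 0.1135 [0.6223 0.1357 0.1062]
```

The cushion is felt: 11.9 N with the tray about 1 mm into it. I'll let go and back off.

```bash
python3 -m inch '[{"claw":0,"delta_pos":[0.002,0,0],"turn":[0,0,0]},{"claw":0,"delta_pos":[0.004,0,0],"turn":[0,0,0]},{"claw":0,"delta_pos":[0.007,0,0],"turn":[0,0,0]},{"claw":0,"delta_pos":[0.01,0,0],"turn":[0,0,0]},{"claw":0,"delta_pos":[0.013,0,0],"turn":[0,0,0]},{"claw":0,"delta_pos":[0.018,0,0],"turn":[0,0,0]},{"claw":0,"delta_pos":[0.025,0,0],"turn":[0,0,0]},{"claw":0,"delta_pos":[0.035,0,0],"turn":[0,0,0]},{"claw":0,"delta_pos":[0.05,0,0],"turn":[0,0,0]},{"claw":0,"delta_pos":[0.07,0,0],"turn":[0,0,0]},{"claw":0,"delta_pos":[0.09,0,0],"turn":[0,0,0]},{"claw":0,"delta_pos":[0.11,0,0],"turn":[0,0,0]},{"claw":0,"delta_pos":[0.13,0,-0.02],"turn":[0,0,0]},{"claw":0,"delta_pos":[0.14,0,-0.06],"turn":[0,0,0]},{"claw":0,"delta_pos":[0.14,0,-0.1],"turn":[0,0,0]},{"claw":0,"delta_pos":[0.14,0,-0.13],"turn":[0,0,0]},{"claw":0,"delta_pos":[0.14,0,-0.13],"turn":[0,0,0]},{"claw":0,"delta_pos":[0.14,0,-0.13],"turn":[0,0,0]}]' >/dev/null; python3 -c "
from h import *
im=capture('side'); t=capture('top'); print(read_state()['time'])
for b in blobs(im,(100,140,50),(125,255,255)): print('side blu',b[0],b[1])
for b in blobs(t,(100,110,40),(125,255,255)): print('top blu',b[0],b[1])
u=np.array([np.cos(np.radians(15.9)),np.sin(np.radians(15.9))]);w=np.array([.5835,.124]);P=w+(.1125-.008)*u
print('pot pred',proj('side',[*P,.06]).round(1),'pan px',proj('side',[*(P-.062*u),.03]).round(1),proj('top',[*(P-.058*u),.055]).round(1))
a=cv2.resize(im[110:230,210:370],None,fx=5,fy=5,interpolation=cv2.INTER_CUBIC)
cv2.imwrite('pics/side6.png',cv2.convertScaleAbs(a,alpha=1.6)[:,:,::-1])
c=np.hstack([t[:300,:440]]);cv2.imwrite('pics/top6.png',c[:,:,::-1])"
```

```text
23.2833
side blu [263, 102, 32, 40, 721] [278.8, 124.4]
side blu [277, 149, 57, 27, 423] [305.3, 162.0]
side blu [278, 175, 25, 24, 203] [291.2, 185.8]
side blu [319, 261, 16, 13, 167] [326.9, 266.9]
top blu [0, 51, 97, 68, 3874] [47.2, 86.0]
top blu [162, 109, 88, 43, 1853] [204.9, 130.0]
top blu [194, 152, 41, 16, 234] [214.4, 159.3]
top blu [359, 203, 17, 17, 228] [366.7, 211.1]
top blu [0, 369, 27, 10, 52] [13.0, 373.3]
pot pred [304.4 170. ] pan px [289.3 187.5] [214.2 158.2]
```

View pics/side6.png

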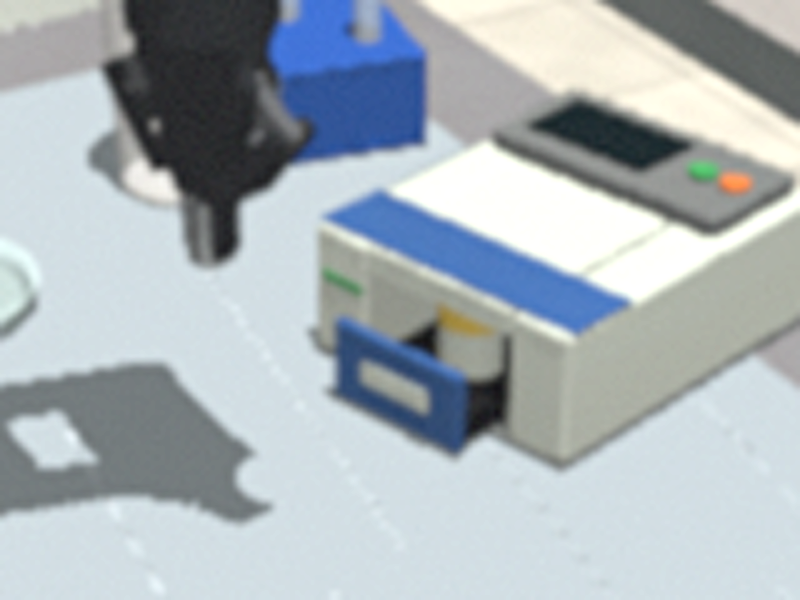

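The tray is latched, with its panel at (400,385) in the crop, and the pot stands upright inside at (470,340). I'll wait a second, check that the panel has not moved, and hand in.

```bash
python3 -m inch '[{"claw":0,"delta_pos":[0,0,0],"turn":[0,0,0]},{"claw":0,"delta_pos":[0,0,0],"turn":[0,0,0]},{"claw":0,"delta_pos":[0,0,0],"turn":[0,0,0]},{"claw":0,"delta_pos":[0,0,0],"turn":[0,0,0]},{"claw":0,"delta_pos":[0,0,0],"turn":[0,0,0]},{"claw":0,"delta_pos":[0,0,0],"turn":[0,0,0]},{"claw":0,"delta_pos":[0,0,0],"turn":[0,0,0]},{"claw":0,"delta_pos":[0,0,0],"turn":[0,0,0]},{"claw":0,"delta_pos":[0,0,0],"turn":[0,0,0]},{"claw":0,"delta_pos":[0,0,0],"turn":[0,0,0]}]' >/dev/null; python3 -c "
from h import *
ok=0
for b in blobs(capture('side'),(100,140,50),(125,255,255)):
    if 285<b[1][0]<297: print(b[0],b[1]); ok=abs(b[1][0]-291.2)<1
print(ok,read_state()['time'])
if ok: print(job_done())"
```

```text
[278, 175, 25, 24, 204] [291.1, 185.6]
True 24.1667
the job is handed in; nothing more can be done
None
```

The pot with the yellow lid is in the tray's well, and the tray is latched in. I handed the job in at about 24 s.

- **Loading:** I gripped the pot from above and lowered it into the well with no contact force above noise. The picture afterwards showed it upright in the well.
- **Pushing:** I pushed the blue front with the closed fingers, in 0.5 mm steps at the end. The push stopped at 11.9 N, once the cushion was felt at about 112.5 mm by my estimate. No force reading taken went above that.
- **Last checks:** After letting go, the tray came back to where I had predicted, about 104 mm in and within 2 pixels in both views. The panel had not moved after a further 0.9 s. The pot was upright inside the opening, and the arm was clear of everything.
- **Other objects:** The blue-lid pot was in the same place at the end as at the start. I did not measure the lemon or the squeezer again, but the arm never touched them.

No check failed. I did mistype the turn sign in the first short move in free air and corrected it straight away, with no effect on the job.

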